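# Fill the empty pocket of the valve tray

## Robot

A 6-joint arm with a two-finger parallel gripper is mounted at the origin on the work surface. World frame = base frame: x ahead of the robot, y to its left, z up, the work surface at z = 0. Lengths are in m, angles in degrees, forces in N, time in s.
With the tool pointing down it reaches from about 0.375 to 0.9 m from the base axis. Payload 3.1 kg.
Tool frame: the origin (TCP) lies on the centre line of the jaws, within the pads' length; the fingertips stand 25 mm ahead of it and the grasp point (between the pads) lies 6 mm ahead of it; z points along the fingers, y is the line along which they close (so a half turn about z gives the same grasp; the last joint's range is limited). The gripper opens to 87 mm and grips with 3 to 60 N. Pads are 19 mm wide; open, the fingers measure 117 mm over their backs; the gripper's body (75 mm by 190 mm) begins 51 mm behind the grasp point.
Start: joints at [54.689, 30.224, 82.088, -0, 67.689, -10.227], TCP at [0.265, 0.566, 0.248] pointing down, gripper open.
Joint ranges: [-176.69, 176.69], [-43.24, 126.21], [12.49, 139.97], [-82, 262], [0, 151.66], [-163.58, 163.58]. Speed limits (degrees/s): [159.86, 159.86, 180, 180, 180, 180].

## Interface

Orientations are given as a 3x3 rotation matrix whose columns are the frame's x, y, z axes.
In Python, from rig import * gives the robot as it stands.
- The arm moves only by the tool step_arm, never from a script. Its argument "steps" is a list of rows, each a list of 7 numbers: the shift along the tool's x, y, z normalised to -1 to 1, where 1 is 0.3 m, then the turn, a rotation vector about the tool's x, y, z normalised to -1 to 1, where 1 is 45 degrees, then the gripper's target within -1 to 1 (shut at 1, half-way at 0, fully open at -1). A call has 1 to 8 rows; each row is the pose to reach, as a shift and turn from the pose commanded when the call began, along the tool's axes at that moment; what a row does not reach only later rows make up. A row lasts 1/12 s, in which the tool goes at most 41.7 mm and 7.16 degrees, less where a joint would pass 70% of its speed; a pose out of reach is approached as far as the arm can. A call with a number of a shift or a turn outside -1 to 1 is refused whole. A call with a gripper value outside its range is refused whole. The fingers move at their own pace and stop on an object; the grip force is fixed at half the most. Time passes only in rows, so rows that repeat a pose let the fingers close. It gives the time, the measured TCP pose, the force, the opening and the grip force at its end, in the units of the state.
- read_state(): the state, without advancing time (a new reading comes with each control period).
- capture(name): name is "scene" or "top" or "wrist"; returns a dict with "image" (420x560x3 uint8, red, green, blue), "vertical_fov" (degrees; the focal length in pixels is half the picture's height over the tangent of half this angle, whatever the lens; pixels are square), "cx", "cy" (the principal point, pixels), "world_from_camera" (4x4, takes a point from camera to world coordinates); the wrist camera has in their place "T_tool_cam" (4x4, takes a point from camera to tool coordinates, whose origin is the TCP and whose axes are the flange's). Camera axes: x right, y down, z forward; pixel columns grow to the right and rows downward; lengths in m; the calibration is good to about 2 mm. The wrist camera is an equidistant fisheye: a pixel r from the principal point sees the ray r / f radians off the axis. A picture is of the moment at which its call begins: read the wrist's pose just before it. There is no depth.
- hand_in(): hands the job in; it is judged then, once.
The state is a dict: "time_s": time; "joint_positions": joint angles; "qvel": joint speeds; "tau": joint torques, N m; "position": TCP position; "tcp_rot": TCP orientation; "force": force on the tool from outside, world axes, zero at the start; "moment": the same for the moment, N m; "opening": opening from 0.0 (shut) to 1.0 (fully open); "grasp_force": force on a finger pad.
Only numpy, scipy, OpenCV 4.12 (cv2) and the standard library are available. Lean on these libraries where they do the work, as an engineer would, in place of code of your own. Each camera call takes 0.05 s, during which the arm holds its last target. There are 200 camera calls.

## Task

Two of the three pockets of the aluminium loading tray already hold a valve body. Find the pocket that is still empty, take the third valve body of the same kind from the bench, and set it down in that pocket, standing upright and lengthwise along the tray like the other two, then let go. Do not shift the two valve bodies that are already loaded.

Things in the scene. Friction and masses are not known exactly. Their poses are not given: they have to be found in the camera images.
- tray: Fixed aluminium tray 82 mm (x) by 290 mm (y), within 15 degrees of square to the robot. Three equal pockets with thin cork floors, centres at y = -94, 0, +94 mm, x = 0 in its frame, each 66 mm (x) by 86 mm (y) inside; floor 6 mm above the bench, walls 8 mm thick rising 6 mm above the floor. Which one is empty varies. Origin: centre of its underside, on the bench; z up.
- valve_a_center (a point): Centre, half-way up, of a valve body, a black block 38 (x) by 62 (y) by 42 mm high, with a brass boss (26 mm across, 10 high) and a steel cap (18 across, 12 high) on top; 64 mm high in all, about 250 g. The point is 32 mm above its underside; z up. Alike when turned half round. This one is already loaded in a pocket, its y along the tray's y.
- valve_b_center (a point): The same point of a second, identical valve body, already loaded in another pocket of the tray.
- valve_c_center (a point): The same point of the third, identical valve body, 170 to 350 g, upright on the bare bench to the robot's right of the tray, its y within 50 degrees of the robot's y. Grasp it from above across its 38 mm width (its x). Not wanted: the lower, longer black block (40 x 100 x 30 mm) with three brass ports and the round black coupling (60 mm across, 42 high) near it.
Mind the look-alikes: they are no part of the job. What is shaped like the part that bears valve_c_center but blue or red is not meant.

How it is judged:
By the outcome, as a careful person would: the job done as asked, in the order asked, and still so for the second after the job is handed in, with the robot touching nothing.
It also fails if it takes over 38 s, if anything falls off the work surface, if the arm or the gripper's body presses on something with over 40 N, if the wrist force passes 120 N, or if a joint passes its speed limit or range.

## Working session

There is one attempt and no reset: what is moved stays moved. The work goes in short steps, Python scripts to look and compute and a tool call to move; the robot and the scene stay as the last step left them, time stands still between calls to the robot, and variables do not carry over. Pictures are saved under pics/ and viewed, at most 10 in all, crops included, and the job is handed in when it is done.

Besides the shell and the picture viewer there is one more tool, called after ">>>" as a command line: name --pt "numbers of a row" for each row, then --argument value for the rest. step_arm: Moves the arm, as the interface text tells. Scaled input: -1 to 1 covers 0.3 m each way for a shift and 45 degrees each way for a turn. Its arguments: {"type":"object","properties":{"steps":{"type":"array"}},"required":["steps"]}

```bash
mkdir -p pics
cat > h.py <<'E'
from rig import *
import numpy as np, cv2
def grab(n):
    s=read_state(); c=capture(n); np.savez(f'{n}.npz',pos=s['position'],rot=s['tcp_rot'],**c); return s,c
def load(n): return np.load(f'{n}.npz')
def px2w(c,u,v,z):
    f=210/np.tan(np.radians(float(c['vertical_fov']))/2)
    a=np.array([u-float(c['cx']),v-float(c['cy'])])
    if 'T_tool_cam' in c:
        r=np.linalg.norm(a);t=r/f; d=np.r_[a/max(r,1e-9)*np.sin(t),np.cos(t)]
        T=np.eye(4);T[:3,:3]=c['rot'];T[:3,3]=c['pos'];T=T@c['T_tool_cam']
    else: d=np.r_[a/f,1];T=c['world_from_camera']
    d=T[:3,:3]@d;o=T[:3,3]; return o+d*(z-o[2])/d[2]
E
python3 - <<'E'
from h import *
for n in('top','scene'):
    s,c=grab(n); print(c['vertical_fov'],c['world_from_camera'].round(3).tolist())
    cv2.imwrite(f'pics/{n}0.png',cv2.resize(c['image'][:,:,::-1],(800,600),interpolation=cv2.INTER_CUBIC))
print(s['tcp_rot'],s['time_s'],s['force'])
E
```

```text
56.0516838452795 [[0.005, -0.997, 0.079, 0.383], [-1.0, -0.006, -0.017, 0.011], [0.018, -0.078, -0.997, 0.95], [0.0, 0.0, 0.0, 1.0]]
45.36603691576718 [[-0.392, 0.52, -0.759, 1.387], [0.92, 0.214, -0.328, 0.374], [-0.008, -0.827, -0.562, 0.72], [0.0, 0.0, 0.0, 1.0]]
[[-9.05678046e-01  4.23964261e-01 -1.25814739e-03]
 [ 4.23965934e-01  9.05676485e-01 -1.72964706e-03]
 [ 4.06165972e-04 -2.09991500e-03 -9.99997713e-01]] 0.05 [ 0.15443824  0.05357573 -0.01286781]
```

View pics/top0.png

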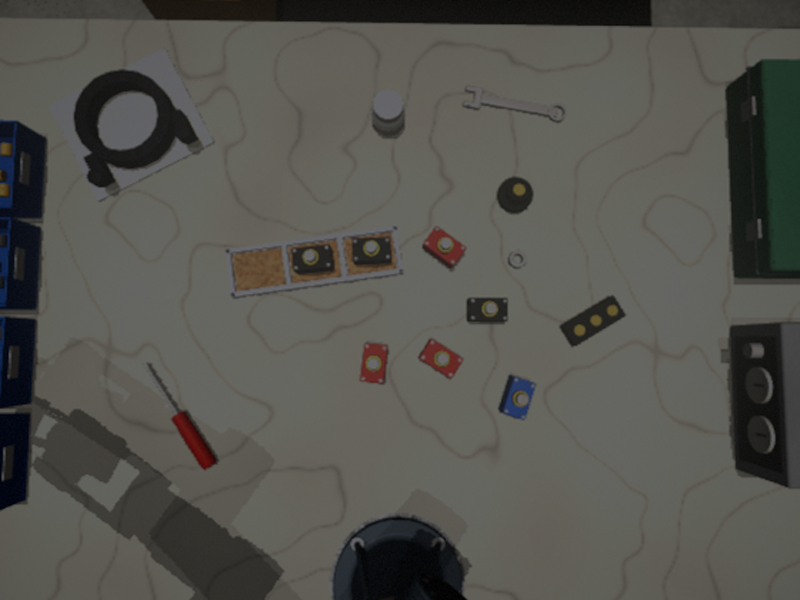

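View pics/scene0.png

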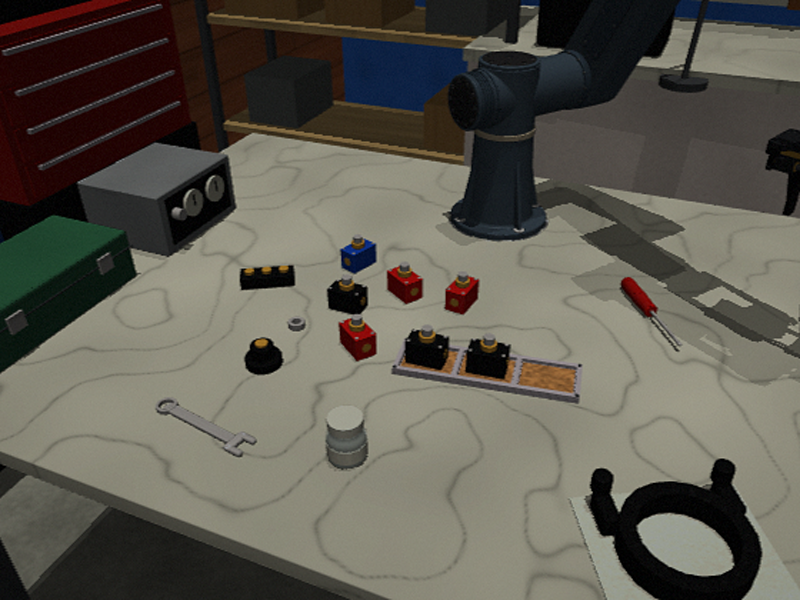

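The top view shows the tray with its empty pocket at about (258,270) in the 800 px picture, the robot's left end. Loaded valves are at (311,258) and (371,248), and the loose black valve is at (488,309). I'll enlarge that area next.

Run:
```python
from h import *
c=load('top'); im=c['image'][150:240,150:370,::-1]
a=cv2.convertScaleAbs(cv2.resize(im,(792,324),interpolation=cv2.INTER_CUBIC),alpha=1.8); cv2.imwrite('pics/top1.png',a)
```

```text
(no output)
```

View pics/top1.png

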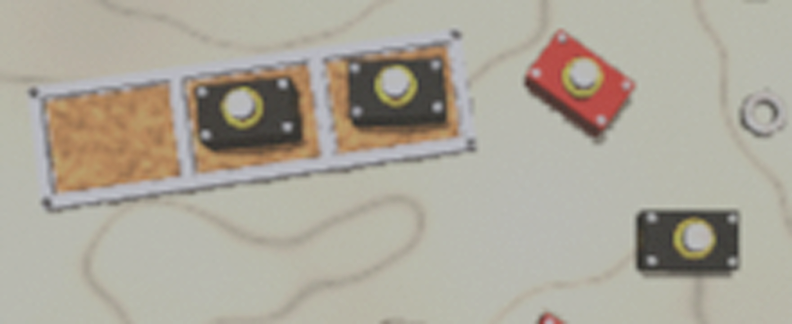

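Run:
```python
from h import *
c=load('top')
P=lambda u,v,z: px2w(c,u/3.6+150-.36,v/3.6+150-.36,z)
t=np.array([P(*p,.012) for p in((34,90),(457,34),(472,146),(47,204))]); print(t.round(4),t.mean(0))
print('len',np.linalg.norm(t[0]-t[1]),np.linalg.norm(t[1]-t[2]))
y=(t[0]-t[1]+t[3]-t[2]);y/=np.linalg.norm(y);print('tray yaw',np.degrees(np.arctan2(-y[0],y[1])),'pocket',t.mean(0)+.094*y)
v=np.array([P(*p,.042) for p in((651,217),(734,217),(733,261),(651,262))]);print(v.round(4),v.mean(0),'cap',P(697,237,.064))
y=(v[0]-v[1]+v[3]-v[2]);print('valve yaw',np.degrees(np.arctan2(-y[0],y[1])))
R=np.array(read_state()['tcp_rot']);p=np.array(read_state()['position'])
print(p,R.T@(np.r_[v.mean(0)[:2],.2]-p)/.3, 'toolYaw y',np.degrees(np.arctan2(R[1,1],R[0,1])))
```

```text
[[ 0.5419  0.2867  0.012 ]
 [ 0.582   0.0063  0.012 ]
 [ 0.5066 -0.0041  0.012 ]
 [ 0.4661  0.276   0.012 ]] [0.52414299 0.14124851 0.012     ]
len 0.2832384888978642 0.07611660640171519
tray yaw 8.175785773950256 pocket [0.51077519 0.23429313 0.012     ]
[[ 0.4575 -0.1188  0.042 ]
 [ 0.4578 -0.1724  0.042 ]
 [ 0.4295 -0.1714  0.042 ]
 [ 0.4285 -0.1187  0.042 ]] [ 0.44332193 -0.14532797  0.042     ] cap [ 0.4432753  -0.14451178  0.064     ]
valve yaw 0.6827233523442229
[0.26459273 0.5655496  0.24667056] [-1.54416814 -1.89326479  0.15873028] toolYaw y 64.91724291887236
```

```bash
cat >> h.py <<'E'
def go(x,y,z,yaw,p=None,R=None):
    from scipy.spatial.transform import Rotation as Ro
    s=read_state();R=np.array(s['tcp_rot']) if R is None else R;p=np.array(s['position']) if p is None else p
    a=np.radians(yaw);Y=np.array([np.cos(a),np.sin(a),0]);Z=np.array([0,0,-1.]);T=np.c_[np.cross(Y,Z),Y,Z]
    print('shift',(R.T@(np.array([x,y,z])-p)/.3).round(3),'turn',(np.degrees(Ro.from_matrix(R.T@T).as_rotvec())/45).round(3))
    return np.array([x,y,z]),T
E
python3 - <<'E'
from h import *
a=go(.46,.34,.24,40);a=go(.5,.06,.23,15,*a);go(.443,-.145,.2,.7,*a)
E
```

```text
shift [-0.909 -0.405  0.023] turn [-0.003  0.     0.554]
shift [-0.801 -0.498  0.033] turn [0.    0.    0.556]
shift [-0.611 -0.36   0.1  ] turn [0.    0.    0.318]
```

>>> step_arm --pt "-0.909 -0.405 0.023 0 0 0.554 -1" --pt "-0.909 -0.405 0.023 0 0 0.554 -1" --pt "-0.909 -0.405 0.023 0 0 0.554 -1" --pt "-0.909 -0.405 0.023 0 0 0.554 -1" --pt "-0.909 -0.405 0.023 0 0 0.554 -1" --pt "-0.909 -0.405 0.023 0 0 0.554 -1" --pt "-0.909 -0.405 0.023 0 0 0.554 -1" --pt "-0.909 -0.405 0.023 0 0 0.554 -1"

```text
time_s: 0.77
position: [0.4647, 0.3357, 0.2402]
tcp_rot: [[-0.638, 0.77, 0.002], [0.77, 0.638, -0.002], [-0.003, 0.0, -1.0]]
force: [0.4, 1.1, -0.6]
opening: 1.0
grasp_force: 0.0
```

>>> step_arm --pt "-0.8 -0.5 0.033 0 0 0.556 -1" --pt "-0.8 -0.5 0.033 0 0 0.556 -1" --pt "-0.8 -0.5 0.033 0 0 0.556 -1" --pt "-0.8 -0.5 0.033 0 0 0.556 -1" --pt "-0.8 -0.5 0.033 0 0 0.556 -1" --pt "-0.8 -0.5 0.033 0 0 0.556 -1" --pt "-0.8 -0.5 0.033 0 0 0.556 -1" --pt "-0.8 -0.5 0.033 0 0 0.556 -1"

```text
time_s: 1.43
position: [0.501, 0.0549, 0.2305]
tcp_rot: [[-0.253, 0.968, 0.001], [0.968, 0.253, -0.002], [-0.002, 0.0, -1.0]]
force: [0.5, 0.3, -0.1]
opening: 0.999
grasp_force: 0.0
```

>>> step_arm --pt "-0.61 -0.36 0.1 0 0 0.318 -1" --pt "-0.61 -0.36 0.1 0 0 0.318 -1" --pt "-0.61 -0.36 0.1 0 0 0.318 -1" --pt "-0.61 -0.36 0.1 0 0 0.318 -1" --pt "-0.61 -0.36 0.1 0 0 0.318 -1" --pt "-0.61 -0.36 0.1 0 0 0.318 -1" --pt "-0.61 -0.36 0.1 0 0 0.318 -1" --pt "-0.61 -0.36 0.1 0 0 0.318 -1"

```text
time_s: 2.1
position: [0.4425, -0.1438, 0.2006]
tcp_rot: [[-0.01, 1.0, -0.001], [1.0, 0.01, 0.001], [0.001, -0.001, -1.0]]
force: [-0.9, -0.8, -0.1]
opening: 1.003
grasp_force: 0.0
```

Run:
```python
from h import *
s,c=grab('wrist'); print(s['position'],np.array(s['tcp_rot']).round(3).tolist(),s['time_s'],s['qvel'],c['vertical_fov'],c['T_tool_cam'].round(3).tolist())
cv2.imwrite('pics/w0.png',cv2.convertScaleAbs(cv2.resize(c['image'][:,:,::-1],(800,600),interpolation=cv2.INTER_CUBIC),alpha=1.5))
```

```text
[ 0.44246812 -0.14378232  0.20056772] [[-0.01, 1.0, -0.001], [1.0, 0.01, 0.001], [0.001, -0.001, -1.0]] 2.1 [ 2.13176427 -0.53766272  0.16144317 -0.03681968  0.08762402 -0.27204305] 65.70646984690485 [[-0.001, -0.965, -0.263, 0.072], [1.0, -0.0, -0.002, 0.0], [0.002, -0.263, 0.965, -0.137], [0.0, 0.0, 0.0, 1.0]]
```

View pics/w0.png

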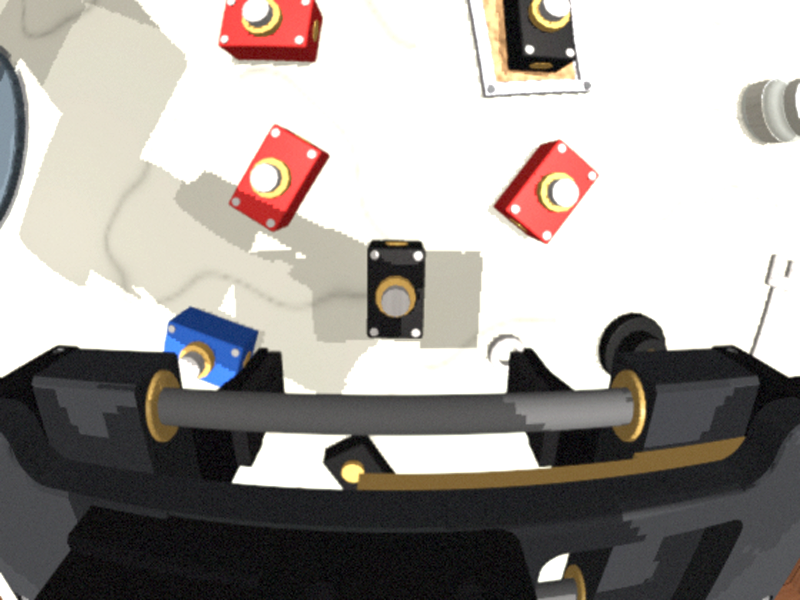

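The wrist view shows the valve under the jaws, with its screws at (376,257), (417,257), (415,332) and (374,331). The blue corner is near (255,330). Next: refine the valve's pose and check finger clearance.

Run:
```python
from h import *
c=load('wrist')
P=lambda u,v,z: px2w(c,u*.7-.15,v*.7-.15,z)
v=np.array([P(*p,.042) for p in((376,257),(417,257),(415,332),(374,331))]);print(v.round(4),v.mean(0),'cap',P(396,300,.064))
y=(v[0]-v[3]+v[1]-v[2]);print('valve yaw',np.degrees(np.arctan2(-y[0],y[1])))
print('blue',P(257,333,.042),P(243,383,.042),'nut',P(490,345,.005),'coupl',P(600,345,.03))
m=v.mean(0)
a=go(m[0],m[1],.037,np.degrees(np.arctan2(-y[0],y[1])))
```

```text
[[ 0.4297 -0.1201  0.042 ]
 [ 0.4561 -0.1198  0.042 ]
 [ 0.4558 -0.1705  0.042 ]
 [ 0.4283 -0.1701  0.042 ]] [ 0.44246955 -0.14511501  0.042     ] cap [ 0.44279354 -0.1428066   0.064     ]
valve yaw -0.9202810207295217
blue [ 0.3469974 -0.172947   0.042    ] [ 0.33260974 -0.21160931  0.042     ] nut [ 0.51578541 -0.19311276  0.005     ] coupl [ 0.59693003 -0.18475433  0.03      ]
shift [-0.007 -0.     0.546] turn [-0.001 -0.001  0.036]
```

>>> step_arm --pt "-0.004 0.002 0.12 0 0 0.012 -1" --pt "-0.004 0.002 0.23 0 0 0.012 -1" --pt "-0.004 0.002 0.33 0 0 0.012 -1" --pt "-0.004 0.002 0.42 0 0 0.012 -1" --pt "-0.004 0.002 0.49 0 0 0.012 -1" --pt "-0.004 0.002 0.53 0 0 0.012 -1" --pt "-0.004 0.002 0.545 0 0 0.012 -1" --pt "-0.004 0.002 0.545 0 0 0.012 -1"

```text
time_s: 2.82
position: [0.4433, -0.1438, 0.0365]
tcp_rot: [[-0.005, 1.0, -0.002], [1.0, 0.005, 0.001], [0.001, -0.002, -1.0]]
force: [0.5, 0.1, -0.4]
opening: 1.0
grasp_force: 0.0
```

>>> step_arm --pt "0 0 0 0 0 0 1" --pt "0 0 0 0 0 0 1" --pt "0 0 0 0 0 0 1" --pt "0 0 0 0 0 0 1" --pt "0 0 0 0 0 0 1" --pt "0 0 0 0 0 0 1" --pt "0 0 0 0 0 0 1" --pt "0 0 0 0 0 0 1"

```text
time_s: 3.48
position: [0.4432, -0.1459, 0.0374]
tcp_rot: [[-0.002, 1.0, 0.0], [1.0, 0.002, -0.0], [-0.0, 0.0, -1.0]]
force: [0.1, -0.2, 0.0]
opening: 0.48
grasp_force: 0.0
```

>>> step_arm --pt "0 0 0 0 0 0 1" --pt "0 0 0 0 0 0 1" --pt "0 0 0 0 0 0 1" --pt "0 0 0 0 0 0 1" --pt "0 0 0 0 0 0 1" --pt "0 0 0 0 0 0 1"

```text
time_s: 3.98
position: [0.4431, -0.1458, 0.0373]
tcp_rot: [[-0.002, 1.0, -0.0], [1.0, 0.002, -0.0], [-0.0, -0.0, -1.0]]
force: [-1.4, -1.9, 3.2]
opening: 0.434
grasp_force: 30.0
```

>>> step_arm --pt "0 0 -0.02 0 0 0 1" --pt "0 0 -0.07 0 0 0 1" --pt "0 0 -0.14 0 0 0 1" --pt "0 0 -0.22 0 0 0 1" --pt "0 0 -0.3 0 0 0 1" --pt "0 0 -0.37 0 0 0 1" --pt "0 0 -0.4 0 0 0 1" --pt "0 0 -0.4 0 0 0 1"

```text
time_s: 4.65
position: [0.4443, -0.1462, 0.159]
tcp_rot: [[-0.002, 1.0, 0.004], [1.0, 0.002, -0.002], [-0.002, 0.004, -1.0]]
force: [-0.1, -1.0, -2.1]
opening: 0.434
grasp_force: 30.0
```

Run:
```python
from h import *
s=read_state();print(s['position'],s['opening'],s['grasp_force'])
a=go(.47,.03,.157,4);go(.511,.234,.157,8.2,*a)
```

```text
[ 0.44427208 -0.14619645  0.15904537] 0.43448009649911123 29.98981000855565
shift [0.587 0.087 0.006] turn [ 0.005  0.003 -0.086]
shift [0.669 0.184 0.   ] turn [ 0.     0.    -0.093]
```

>>> step_arm --pt "0.05 0.01 0 0 0 -0.01 1" --pt "0.13 0.02 0 0 0 -0.02 1" --pt "0.22 0.033 0 0 0 -0.035 1" --pt "0.31 0.046 0 0 0 -0.05 1" --pt "0.4 0.06 0 0 0 -0.06 1" --pt "0.48 0.072 0 0 0 -0.07 1" --pt "0.55 0.082 0 0 0 -0.08 1" --pt "0.587 0.087 0 0 0 -0.086 1"

```text
time_s: 5.32
position: [0.4678, 0.0327, 0.1558]
tcp_rot: [[-0.072, 0.997, -0.003], [0.997, 0.072, 0.001], [0.001, -0.003, -1.0]]
force: [0.2, -0.4, -3.1]
opening: 0.435
grasp_force: 30.0
```

>>> step_arm --pt "0.09 0.025 0 0 0 -0.013 1" --pt "0.19 0.052 0 0 0 -0.026 1" --pt "0.3 0.082 0 0 0 -0.04 1" --pt "0.41 0.113 0 0 0 -0.057 1" --pt "0.51 0.14 0 0 0 -0.07 1" --pt "0.6 0.165 0 0 0 -0.083 1" --pt "0.65 0.18 0 0 0 -0.09 1" --pt "0.669 0.184 0 0 0 -0.093 1"

```text
time_s: 5.98
position: [0.5102, 0.2365, 0.1559]
tcp_rot: [[-0.145, 0.989, -0.001], [0.989, 0.145, 0.0], [0.0, -0.001, -1.0]]
force: [0.5, -0.4, -2.1]
opening: 0.431
grasp_force: 30.0
```

>>> step_arm --pt "0 0 0 0 0 0 1" --pt "0 0 0 0 0 0 1" --pt "0 0 0 0 0 0 1"

```text
time_s: 6.23
position: [0.5094, 0.233, 0.1566]
tcp_rot: [[-0.141, 0.99, -0.002], [0.99, 0.141, -0.001], [-0.001, -0.002, -1.0]]
force: [-0.5, 0.4, -2.2]
opening: 0.433
grasp_force: 30.0
```

Run:
```python
from h import *
s,c=grab('wrist'); print(s['position'],np.array(s['tcp_rot']).round(4).tolist(),s['time_s'],s['opening'])
cv2.imwrite('pics/w1.png',cv2.convertScaleAbs(cv2.resize(c['image'][:,:,::-1],(800,600),interpolation=cv2.INTER_CUBIC),alpha=1.3))
```

```text
[0.50940407 0.23299326 0.15660935] [[-0.1409, 0.99, -0.0021], [0.99, 0.1409, -0.001], [-0.0007, -0.0022, -1.0]] 6.2333 0.43284170785546683
```

View pics/w1.png

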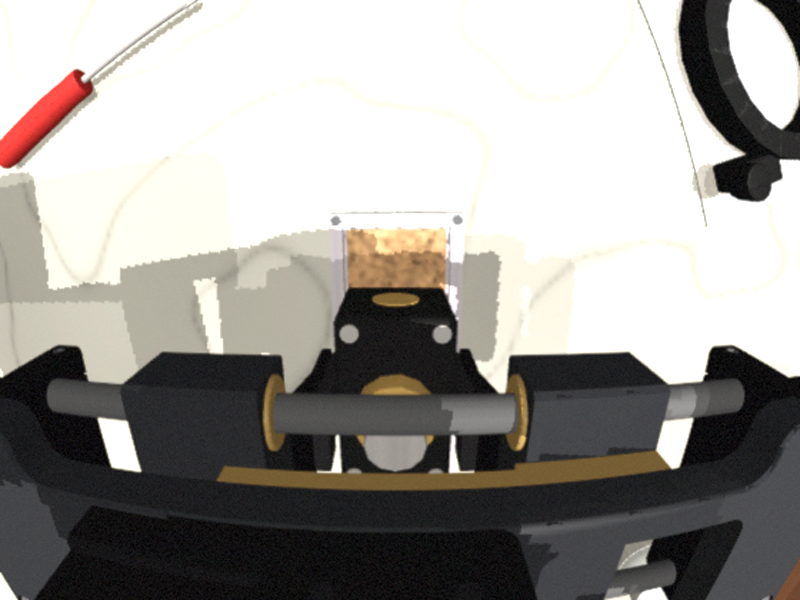

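The valve is held squarely and the empty pocket is below it. The tray's end corners are at (330,213) and (463,213), and the held valve's front screws at (349,333) and (442,334).

Run:
```python
from h import *
c=load('wrist')
P=lambda u,v,z: px2w(c,u*.7-.15,v*.7-.15,z)
A,B=P(330,213,.012),P(463,213,.012);print(A,B,np.linalg.norm(A-B))
x=(B-A);x/=np.linalg.norm(x);yaw=np.degrees(np.arctan2(x[1],x[0]));y=np.cross([0,0,1],x)
m=(A+B)/2-.051*y;print('yaw',yaw,'pocket',m)
S,T=P(349,333,.1616),P(442,334,.1616);print(np.linalg.norm(S-T),'heldyaw',np.degrees(np.arctan2(*(T-S)[1::-1])),'held c',(S+T)/2-.0255*y)
```

```text
[0.46239697 0.28004477 0.012     ] [0.54226034 0.29142635 0.012     ] 0.0806703076741321
yaw 8.110788615925966 pocket [0.50952413 0.23524571 0.012     ]
0.027884830888996657 heldyaw 7.491783388233156 held c [0.50939487 0.23479562 0.1616    ]
```

The held valve lines up with the pocket centre to within 1 mm, so I'm lowering it.

>>> step_arm --pt "0 0.002 0.05 0 0 0 1" --pt "0 0.002 0.12 0 0 0 1" --pt "0 0.002 0.2 0 0 0 1" --pt "0 0.002 0.27 0 0 0 1" --pt "0 0.002 0.32 0 0 0 1" --pt "0 0.002 0.345 0 0 0 1" --pt "0 0.002 0.36 0 0 0 1" --pt "0 0.002 0.36 0 0 0 1"

```text
time_s: 6.95
position: [0.5106, 0.2338, 0.0488]
tcp_rot: [[-0.141, 0.99, -0.001], [0.99, 0.141, -0.0], [-0.0, -0.001, -1.0]]
force: [0.0, 0.6, -2.2]
opening: 0.434
grasp_force: 30.0
```

>>> step_arm --pt "0 0 0.004 0 0 0 1" --pt "0 0 0.008 0 0 0 1" --pt "0 0 0.012 0 0 0 1" --pt "0 0 0.015 0 0 0 1" --pt "0 0 0.015 0 0 0 1" --pt "0 0 0.015 0 0 0 1"

```text
time_s: 7.45
position: [0.5108, 0.2346, 0.045]
tcp_rot: [[-0.142, 0.99, 0.0], [0.99, 0.142, 0.0], [0.0, 0.0, -1.0]]
force: [-0.5, 0.0, -2.4]
opening: 0.436
grasp_force: 30.0
```

>>> step_arm --pt "0 0 0.002 0 0 0 1" --pt "0 0 0.003 0 0 0 1" --pt "0 0 0.004 0 0 0 1" --pt "0 0 0.004 0 0 0 1"

```text
time_s: 7.78
position: [0.5106, 0.2345, 0.0435]
tcp_rot: [[-0.142, 0.99, -0.0], [0.99, 0.142, -0.0], [-0.0, -0.0, -1.0]]
force: [0.0, -0.4, -2.2]
opening: 0.432
grasp_force: 30.0
```

>>> step_arm --pt "0 0 0.002 0 0 0 1" --pt "0 0 0.003 0 0 0 1" --pt "0 0 0.003 0 0 0 1"

```text
time_s: 8.03
position: [0.5107, 0.2346, 0.0433]
tcp_rot: [[-0.142, 0.99, 0.0], [0.99, 0.142, 0.0], [-0.0, 0.0, -1.0]]
force: [-0.3, -0.8, 4.4]
opening: 0.439
grasp_force: 30.0
```

The force rose to 4.4 N, so the valve is resting on the floor. I'm releasing it and retreating.

>>> step_arm --pt "0 0 0 0 0 0 -1" --pt "0 0 0 0 0 0 -1" --pt "0 0 0 0 0 0 -1" --pt "0 0 0 0 0 0 -1" --pt "0 0 0 0 0 0 -1" --pt "0 0 0 0 0 0 -1" --pt "0 0 0 0 0 0 -1" --pt "0 0 0 0 0 0 -1"

```text
time_s: 8.7
position: [0.5107, 0.2345, 0.0426]
tcp_rot: [[-0.142, 0.99, -0.0], [0.99, 0.142, -0.0], [-0.0, -0.0, -1.0]]
force: [0.4, -0.4, 0.1]
opening: 0.949
grasp_force: 0.0
```

>>> step_arm --pt "0 0 -0.03 0 0 0 -1" --pt "0 0 -0.1 0 0 0 -1" --pt "0 0 -0.19 0 0 0 -1" --pt "0 0 -0.28 0 0 0 -1" --pt "0 0 -0.37 0 0 0 -1" --pt "0 0 -0.46 0 0 0 -1" --pt "0 0 -0.5 0 0 0 -1" --pt "0 0 -0.5 0 0 0 -1"

```text
time_s: 9.37
position: [0.5127, 0.2351, 0.1968]
tcp_rot: [[-0.142, 0.99, 0.008], [0.99, 0.142, 0.002], [0.001, 0.008, -1.0]]
force: [0.2, -0.6, 0.3]
opening: 1.002
grasp_force: 0.0
```

Run:
```python
from h import *
s,c=grab('scene'); print(s['position'],s['time_s'],s['opening'],s['force'])
im=c['image'][180:340,220:440,::-1];a=grab('wrist')[1]['image'][100:330,180:380,::-1]
cv2.imwrite('pics/f.png',cv2.convertScaleAbs(np.hstack([cv2.resize(im,(440,320)),cv2.resize(a,(278,320))]),alpha=1.4))
```

```text
[0.51273566 0.23514379 0.1967804 ] 9.3667 1.001857334189757 [ 0.19798169 -0.61889465  0.34750424]
```

View pics/f.png

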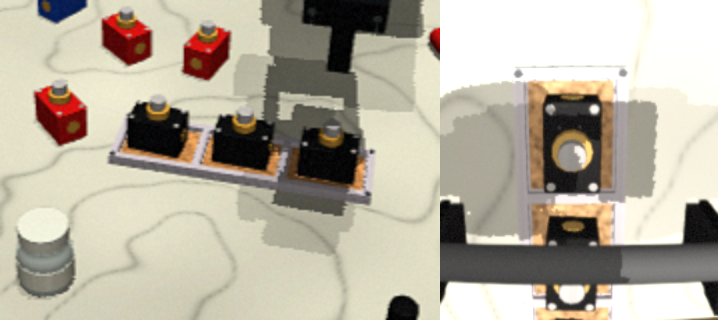

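All three pockets now hold upright, lengthwise valves. The new one (left crop at (330,150), wrist crop at (572,150)) sits inside its pocket, and the gripper is clear.

```bash
python3 -c "
from rig import *
print(hand_in())"
```

```text
the job is handed in; nothing more can be done
None
```

The third valve body stands upright and lengthwise in the previously empty left-hand pocket, released with the gripper clear; the two loaded valves look undisturbed in the final pictures, and the job was handed in at about 9.5 s.

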